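# Open the slip strainer

### The job

The slip strainer on the bench has to be opened for cleaning: push its red cap down against the spring, twist it anticlockwise until the catch is free and lift it off. Then set the cap down, without dropping it, inside the blue tray, flat on its rim with its white grip bar on top, let go of it, and leave the things around it where they are.

Things in the scene. Friction and masses are not known exactly. Their poses are not given: they have to be found in the camera images.
- strainer: Yellow Y-shaped pipe strainer fixed to the bench: a horizontal pipe (264 mm long, end flanges 84 mm across, pipe axis 70 mm above the bench) along its x axis on a dark steel foot 200 x 100 mm. Origin: centre of the foot's underside, z up. Its inclined branch leans 35 degrees from vertical towards its own -x (which points more or less away from the robot) and carries the cap.
- neck: Steel neck of the strainer's inclined branch, fixed to it, 36 mm in diameter. z = the cap's axis, pointing up and out, 35 degrees from vertical; y is level. Origin: on the axis, where the centre of the locked cap's rim lies. Two catch pins stick out along +y and -y to 24 mm from the axis, 5 to 9 mm above the origin; the neck ends 10 mm above the origin.
- neck_end (a point): Centre of the neck's end face (10 mm along the neck's z). A sprung black cartridge comes out of it and pushes the cap outwards, with about 8 N when locked and 13 N when the cap is fully down; it stays in the neck when the cap comes off, standing out 11 mm.
- cap: Loose red cap, 64 mm across, 47 mm high, 105 to 195 g: skirt and disc (disc's upper face 23 mm above the rim), on it a white grip bar 50 mm long (cap's x), 14 mm wide (y), 24 mm high. Origin: centre of the open rim; z = its axis, out through the bar. Locked: z along the neck's z, x turned 27 degrees clockwise (seen from outside) from the neck's x. Once off, it is clear of the neck after 25 mm.
- bar_mid (a point): Middle of the bar (35 mm above the rim on the cap's axis), to be gripped on its two faces; fingertips may push on the disc. A catch tooth bars turning until the cap is pushed in over 4 mm along the axis (bottoms at 7). Kept pushed in, it turns anticlockwise seen from outside (+z); it is free to be drawn out along the axis from 43 degrees, with a stop at 68: turn about 55.
- bar_dot (a point): Black dot on one end of the white bar: point at x = 23 mm, y = 0, z = 47 mm in the cap's frame (upper face of the bar, +x end).
- tray: Shallow blue square tray fixed on the bench, 180 x 180 mm outside, walls 5 mm thick and 16 mm high, floor 5 mm thick. Origin: centre of its underside, z up. The cap goes anywhere on its floor.
- mould: Bystander: white plaster mould with a black strap, 150 x 110 x 71 mm, origin at the centre of its underside.
- mug: Bystander: terracotta mug, 76 mm across, 85 mm high, handle at its +y, origin at the centre of its underside.
- flask: Bystander: white bottle with a blue cap, 60 mm across, 130 mm high, origin at the centre of its underside.
- brush: Bystander: brush lying on the bench along its x axis, about 200 mm long.
Things that resemble listed ones, but are neither listed nor needed, are in the scene too. Of the things like the cap, leave any that is purple or yellow; of the rest the larger one is meant.

How it is judged:
By the outcome, as a careful person would: the job done as asked, in the order asked, and still so for the second after the job is handed in, with the robot touching nothing.
It also fails if it takes over 38 s, if anything falls off the work surface, if the arm or the gripper's body presses on something with over 40 N, if the wrist force passes 120 N, or if a joint passes its speed limit or range.

### The arm

A 7-joint arm with a two-finger parallel gripper is mounted at the origin on the work surface. World frame = base frame: x ahead of the robot, y to its left, z up, the work surface at z = 0. Lengths are in m, angles in rad, forces in N, time in s.
With the tool pointing down it reaches from about 0.425 to 0.925 m from the base axis. Payload 6.8 kg.
Tool frame: the origin (TCP) lies on the front face of the gripper's body, between the roots of the fingers; the fingertips stand 73 mm ahead of it and the grasp point (between the pads) lies 54 mm ahead of it (env.nose_length is the distance from the TCP to the fingertips, in m); z points along the fingers, y is the line along which they close (so a half turn about z gives the same grasp; the last joint's range is limited). The gripper opens to 85 mm and grips with 20 to 120 N. Pads are 22 mm wide; open, the fingers measure 114 mm over their backs; the gripper's body (76 mm by 85 mm) begins 54 mm behind the grasp point. The pads swing forward as they close: fully open they stand 13 mm farther back than shut.
Start: joints at [1.225, 0.477, 0.022, 1.555, -0.011, 1.109, -0.083], TCP at [0.159, -0.656, 0.304] pointing down, gripper open.
Joint ranges: [-2.96, 2.96], [-0.34, 2.1], [-1.41, 1.46], [0.24, 2.44], [-1.37, 4.51], [0.17, 1.92], [-2.96, 2.96]. Speed limits (rad/s): [2.39, 2.39, 3.14, 3.14, 3.14, 3.14, 3.14].

### API

Orientations are given as a unit quaternion [w, x, y, z].
In Python, from cell import env, kin, camera, calibration, job gives the robot as it stands. The module is installed in compiled form; this text tells all that it offers. Calls block until the motion is done:
- env.reach(position, orientation): joint-space move of the TCP to a pose.
- env.movel(position, velocity=0.15, rot=None, stop_force=None): straight line of the TCP; rot=None keeps the orientation; velocity is the mean speed in m/s. With stop_force (N) it stops when the force on the tool has changed by that much, and returns True; else False.
- env.goto_joints(angles): joint-space move.
- env.grip(opening, f_grip=None): finger opening in m; f_grip is the grip in N (None keeps the last); returns when the fingers have stopped.
- env.dwell(seconds).
- kin.inverse_kinematics(position, orientation): joint angles nearest the present ones, or None.
- env.get_state(): the state.
- camera(name): name is "scene" or "top"; returns (picture, depth): 420x560x3 uint8, blue, green, red; 420x560 float32, m along the optical axis (not along the pixel's ray), 0 where there is no reading.
- calibration(name): a dict with "fx", "fy", "cx", "cy" (pixels), "rvec" (rotation vector, rad) and "tvec" (3), from world to camera coordinates, as OpenCV has them. Camera axes: x right, y down, z forward; pixel columns grow to the right and rows downward; lengths in m; the calibration is good to about 2 mm. A picture is of the moment at which its call begins. calibration takes no time and is no camera call.
A pose or a line that the arm cannot do raises env.PlanningError and nothing moves.
- job.job_done(): hands the job in; it is judged then, once.
The state is a dict: "time": time; "qpos": joint angles; "joint_velocities": joint speeds; "joint_torque": joint torques, N m; "tcp_pos": TCP position; "orientation": TCP orientation; "force": force on the tool from outside, world axes, zero at the start; "torque": the same for the moment, N m; "opening": finger opening in m; "gripper_force": force on a finger pad.
Only numpy, scipy, OpenCV 4.12 (cv2) and the standard library are available. Lean on these libraries where they do the work, as an engineer would, in place of code of your own. Each camera call takes 0.05 s, during which the arm holds its last target. There are 200 camera calls.

## Working session

There is one attempt and no reset: what is moved stays moved. The work goes in short steps, each a Python script; the robot and the scene stay as the last script left them, time stands still between calls to the robot, and variables do not carry over. Pictures are saved under pics/ and viewed, at most 10 in all, crops included, and the job is handed in when it is done.

```bash
mkdir -p pics
python3 - <<'E'
from cell import env,kin,camera,calibration,job
import cv2,numpy as np
for n in("scene","top"):
    im,d=camera(n); cv2.imwrite(f"pics/{n}0.png",im); np.save(f"{n}0.npy",d); c=calibration(n)
    R=cv2.Rodrigues(np.array(c["rvec"],float))[0]; print(n,c,"campos",-R.T@np.array(c["tvec"]).ravel())
print(env.get_state())
E
```

```text
scene {'fx': 445.8217470636775, 'fy': 445.8217470636775, 'cx': 275.6792128754863, 'cy': 216.3188266363428, 'rvec': array([ 1.95778858,  1.31886768, -0.61844241]), 'tvec': array([-0.24074237, -0.2321318 ,  1.62721544])} campos [ 1.38010073 -0.28343422  0.88014723]
top {'fx': 382.5576211481362, 'fy': 382.5576211481362, 'cx': 273.8386686453802, 'cy': 211.4721863445049, 'rvec': array([ 2.1174005 , -2.14390152,  0.210644  ]), 'tvec': array([0.03773818, 0.58252956, 0.92204105])} campos [0.40434192 0.04417546 1.01266021]
{'time': 0.1, 'qpos': array([ 1.22489768,  0.47771704,  0.02234179,  1.55633232, -0.01151194,
        1.10930722, -0.08307941]), 'joint_velocities': array([-1.78659363e-03,  8.82808272e-06,  2.74097576e-03, -1.71939906e-03,
        1.02138500e-04, -3.78047783e-05, -2.26715470e-03]), 'joint_torque': array([ 4.05095067e-03, -5.97760499e+01,  1.61377285e+00, -2.81954920e+01,
        1.28530574e-02,  5.10197977e-03,  2.77205663e-05]), 'tcp_pos': array([ 0.15891077, -0.65560737,  0.30303164]), 'orientation': array([-8.04047892e-04,  9.92937316e-01,  1.18637336e-01, -1.50267137e-04]), 'force': array([-0.31039857,  0.58797437, -0.46212787]), 'torque': array([-0.01855721, -0.03877226, -0.00523946]), 'gripper_force': 0.0, 'opening': 0.0854675149587191}
```

View pics/scene0.png

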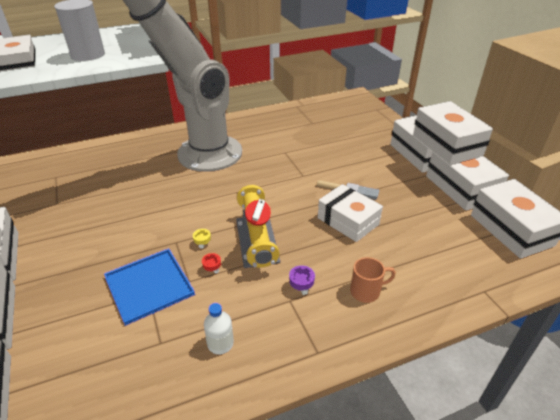

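View pics/top0.png

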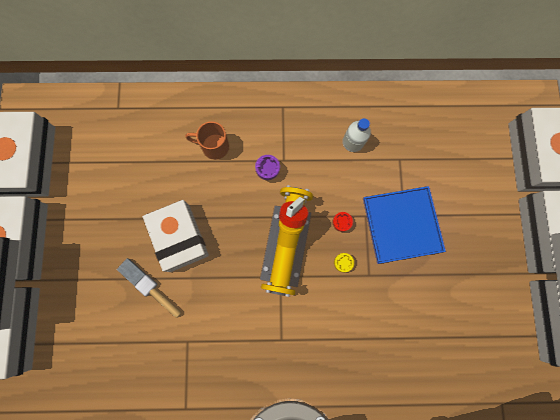

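The red caps are at scene (258,212) / top (294,213), on the strainer, and at scene (211,263) / top (343,222), loose and smaller. The purple cap is at scene (302,278) and the yellow one at (201,237). The large red cap on the neck fits the description. I'll confirm that in a crop while measuring.

```bash
cat > h.py <<'E'
import cv2,numpy as np
from cell import env,kin,camera,calibration,job
def RT(n):
    c=calibration(n); return c,cv2.Rodrigues(np.array(c["rvec"],float))[0],np.array(c["tvec"],float).ravel()
def cloud(n,d):
    c,R,t=RT(n); v,u=np.indices(d.shape)
    P=np.stack([(u-c["cx"])/c["fx"]*d,(v-c["cy"])/c["fy"]*d,d],-1)
    return (P-t)@R
def proj(n,p):
    c,R,t=RT(n); q=R@np.asarray(p)+t; return np.array([c["fx"]*q[0]/q[2]+c["cx"],c["fy"]*q[1]/q[2]+c["cy"]])
def ray(n,uv,z):
    c,R,t=RT(n); o=-R.T@t; d=R.T@np.array([(uv[0]-c["cx"])/c["fx"],(uv[1]-c["cy"])/c["fy"],1]); return o+d*(z-o[2])/d[2]
E
python3 - <<'E'
from h import *
big=[]
for n,(x0,y0,x1,y1) in (("scene",(190,175,310,285)),("top",(250,175,370,285))):
    im=cv2.imread(f"pics/{n}0.png"); d=np.load(f"{n}0.npy"); P=cloud(n,d)
    big.append(cv2.resize(im[y0:y1,x0:x1],None,fx=3.3,fy=3.3,interpolation=cv2.INTER_CUBIC))
    hsv=cv2.cvtColor(im,cv2.COLOR_BGR2HSV); H,S,V=cv2.split(hsv); ok=d>0
    roi=np.zeros(d.shape,bool); roi[y0:y1,x0:x1]=1
    red=roi&ok&((H<6)|(H>172))&(S>170)&(V>90)
    nl,lab,st,ce=cv2.connectedComponentsWithStats(red.astype(np.uint8))
    for i in range(1,nl):
        if st[i,4]>30: print(n,"red",st[i],ce[i],np.median(P[lab==i],0), np.ptp(P[lab==i],0))
    i=min((i for i in range(1,nl) if st[i,4]>100),key=lambda i:abs(ce[i]-proj(n,P[213,294] if n=="top" else P[212,258])).sum())
    Q=P[lab==i]
    # disc plane by RANSAC
    rng=np.random.default_rng(0);best=None
    for _ in range(500):
        a=Q[rng.choice(len(Q),3,False)]; nn=np.cross(a[1]-a[0],a[2]-a[0]); l=np.linalg.norm(nn)
        if l<1e-6: continue
        nn/=l; inl=abs((Q-a[0])@nn)<.002
        if best is None or inl.sum()>best.sum(): best=inl
    A=Q[best]; c=A.mean(0); nn=np.linalg.svd(A-c)[2][2]; nn*=np.sign(nn[2]); print(n,"disc",best.sum(),len(Q),c,nn,np.degrees(np.arccos(nn[2])),np.degrees(np.arctan2(nn[1],nn[0])))
    w=roi&ok&(S<60)&(V>150); w[:,:]&=(np.linalg.norm(P-c,axis=-1)<.06)
    W=P[w]; print(n,"white",len(W),W.mean(0),"h over disc",np.percentile((W-c)@nn,[5,50,95]))
    T=W[(W-c)@nn>.018]; m=T.mean(0); print(n,"bartop",len(T),m,np.linalg.svd(T-m)[2][0])
    y=roi&ok&(H>20)&(H<32)&(S>170)&(V>100); Y=P[y]; Y=Y[(Y[:,2]>.085)&(Y[:,2]<.11)] ; print(n,"pipe top",len(Y),Y.mean(0),np.linalg.svd(Y[:,:2]-Y[:,:2].mean(0))[2][0])
    b=ok&(H>100)&(H<125)&(S>150)&(V>60); nl,lab,st,ce=cv2.connectedComponentsWithStats(b[:].astype(np.uint8))
    for i in range(1,nl):
        if st[i,4]>1500: B=P[lab==i]; print(n,"blue",st[i],np.median(B,0),cv2.minAreaRect(B[:,:2].astype(np.float32)))
h=cv2.hconcat(big); cv2.imwrite("pics/crop.png",h)
E
```

```text
scene red [245 201  25  24 292] [257.24315068 213.56164384] [ 0.56877233 -0.01696767  0.15836474] [0.14327309 0.06111385 0.10356801]
scene red [202 254  19  17 259] [210.91119691 261.72586873] [ 0.55987212 -0.1482347   0.03099625] [0.05068213 0.04682038 0.02102948]
scene disc 181 292 [ 0.56698351 -0.01629434  0.15920013] [ 0.59575949 -0.12323924  0.79365151] 37.4719276910364 -11.687400493716542
scene white 123 [ 0.57738321 -0.016125    0.17920382] h over disc [0.00322317 0.02342331 0.0270487 ]
scene bartop 112 [ 0.57835156 -0.0166887   0.18053395] [ 0.60746018 -0.5936677  -0.52777912]
scene pipe top 402 [ 0.53018974 -0.01080284  0.09531516] [ 0.97757283 -0.21059764]
scene blue [ 105  250   89   74 3802] [ 0.55764101 -0.3175022   0.00485046] ((0.5551707148551941, -0.31431037187576294), (0.18435390293598175, 0.1766243427991867), 9.222932815551758)
top red [279 202  29  26 433] [293.147806   216.19861432] [ 0.54756311 -0.01175316  0.16862532] [0.06990406 0.08042273 0.18446226]
top red [333 212  20  19 302] [342.46688742 221.18874172] [ 0.55913822 -0.14860557  0.03183106] [0.04804937 0.05815256 0.04495491]
top disc 254 433 [ 0.55867938 -0.01312789  0.16708354] [ 0.56285892 -0.11337193  0.81874089] 35.04105001327231 -11.388228544957043
top white 115 [ 0.57069829 -0.01148917  0.18374888] h over disc [0.00629964 0.02307813 0.02487675]
top bartop 87 [ 0.5758985  -0.01518045  0.18351322] [-0.63484979  0.5964822   0.49109544]
top pipe top 910 [0.48756458 0.00463484 0.09396943] [-0.97929933  0.20241747]
top blue [ 364  187   81   77 4449] [ 0.55134496 -0.31650095  0.00550486] ((0.5535977482795715, -0.31701546907424927), (0.17902915179729462, 0.1883327066898346), 8.770279884338379)
```

View pics/crop.png

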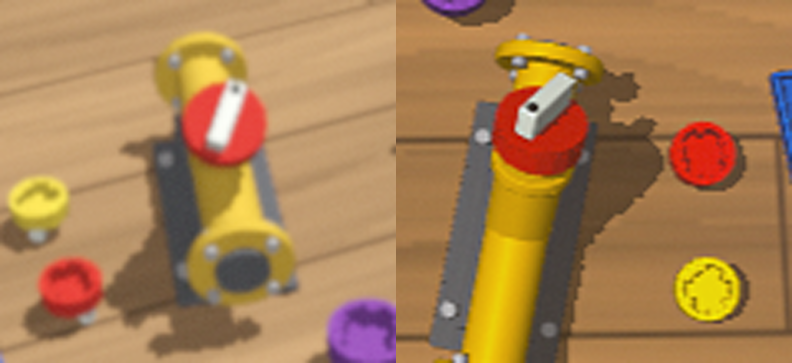

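The crop confirms it: the large red cap with the white bar is on the neck (top image about (294,213)), its black dot on the robot-side end. The small red cap lies loose beside it. The bar direction agrees with the 27° locked angle. Next I'll check the centre against the pictures and check the IK.

```bash
cat >> h.py <<'E'
from scipy.spatial.transform import Rotation as Ro
az=np.radians(-11.7);ti=np.radians(35)
n=np.array([np.sin(ti)*np.cos(az),np.sin(ti)*np.sin(az),np.cos(ti)])
ny=np.array([np.sin(az),-np.cos(az),0]); nx=np.cross(ny,n)
def quat(zt,yt):
    q=Ro.from_matrix(np.c_[np.cross(yt,zt),yt,zt]).as_quat(); return q[[3,0,1,2]]
def capy(deg):  # cap y when cap x is deg from the neck x
    return Ro.from_rotvec(np.radians(deg)*n).apply(ny)
def capx(deg): return Ro.from_rotvec(np.radians(deg)*n).apply(nx)
bartop=np.array([.577,-.0158,.182]); disc=bartop-.024*n
E
python3 - <<'E'
from h import *
print(env.nose_length,n,capx(-27))
for m in("scene","top"):
    im=cv2.imread(f"pics/{m}0.png"); H,S,V=cv2.split(cv2.cvtColor(im,cv2.COLOR_BGR2HSV))
    c=proj(m,bartop); w=((S<60)&(V>130)).astype(np.uint8); k=np.zeros_like(w); cv2.circle(k,tuple(int(a) for a in c),18,1,-1); w&=k
    # bar silhouette vs predicted silhouette of the box
    cor=np.array([proj(m,disc+a*.025*capx(-27)+b*.007*capy(-27)+h*n) for a in(-1,1) for b in(-1,1) for h in(0,.024)],np.float32)
    s=np.zeros_like(w); cv2.fillConvexPoly(s,cv2.convexHull(cor).astype(int),1)
    f=lambda w:np.round([*np.argwhere(w).mean(0)[::-1],*cv2.boundingRect(w)],1)
    print(m,"seen",w.sum(),f(w),"pred",s.sum(),f(s),"dot pred",proj(m,bartop+.023*capx(-27)))
    r=(((H<6)|(H>172))&(S>150)&(V>70)).astype(np.uint8)&cv2.dilate(k,np.ones((9,9)))
    th=np.linspace(0,6.28,60); rim=np.array([proj(m,disc-h*n+.032*(np.cos(t)*nx+np.sin(t)*ny)) for t in th for h in(0,.023)],np.float32)
    s2=np.zeros_like(w); cv2.fillConvexPoly(s2,cv2.convexHull(rim).astype(int),1); s2[s>0]=1
    r|=w; print(" cap seen",r.sum(),f(r),"pred",s2.sum(),f(s2))
P=disc+.077*n
for s in(1,-1):
    for a in(-27,28):
        for h in(.077,.18): print(s,a,h,np.round(kin.inverse_kinematics(disc+h*n,quat(-n,s*capy(a))),3) if kin.inverse_kinematics(disc+h*n,quat(-n,s*capy(a))) is not None else None)
E
```

```text
0.0726 [ 0.56165913 -0.11631401  0.81915204] [-0.62264167  0.59256618  0.51106035]
scene seen 142 [258.2 208.8 243.  190.   27.   35. ] pred 165 [257.4 209.5 251.  198.   14.   24. ] dot pred [261.25119552 200.00631541]
 cap seen 463 [257.6 212.  243.  190.   28.   35. ] pred 590 [257.  211.7 244.  198.   27.   28. ]
top seen 145 [293.9 204.4 284.  189.   24.   28. ] pred 238 [293.8 207.  285.  196.   19.   23. ] dot pred [289.68721955 208.66979469]
 cap seen 553 [293.3 212.6 279.  189.   29.   37. ] pred 720 [292.7 213.3 278.  196.   30.   33. ]
1 -27 0.077 [ 0.096  0.723 -0.176  1.433 -0.041  1.585 -2.307]
1 -27 0.18 [ 0.087  0.747 -0.158  1.184 -0.046  1.809 -2.305]
1 28 0.077 [ 0.182  0.737 -0.317  1.425  0.028  1.593 -1.414]
1 28 0.18 [ 0.173  0.762 -0.319  1.175  0.031  1.817 -1.416]
-1 -27 0.077 [ 0.425  0.835 -0.745  1.404  0.253  1.648  0.552]
-1 -27 0.18 [ 0.384  0.851 -0.758  1.154  0.256  1.868  0.566]
-1 28 0.077 [ 0.614  1.038 -1.195  1.388  0.526  1.781  1.257]
-1 28 0.18 [ 0.397  0.86  -0.79   1.152  0.274  1.874  1.511]
```

Run:
```python
from h import *
for m in("scene","top"):
    im=cv2.imread(f"pics/{m}0.png"); d=np.load(f"{m}0.npy"); P=cloud(m,d); H,S,V=cv2.split(cv2.cvtColor(im,cv2.COLOR_BGR2HSV))
    q=P-disc; near=(np.linalg.norm(q-.012*n,axis=-1)<.045)&(q@n>-.04)
    red=near&((H<8)|(H>170))&(S>120)
    bar=near&(S<100)&(q@n>.004)
    def ctr(w):
        w=cv2.morphologyEx(w.astype(np.uint8),cv2.MORPH_CLOSE,np.ones((3,3))); k,l,s,c=cv2.connectedComponentsWithStats(w); i=1+s[1:,4].argmax(); return c[i],s[i]
    cor=np.array([proj(m,disc+a*.025*capx(-27)+b*.007*capy(-27)+h*n) for a in(-1,1) for b in(-1,1) for h in(0,.024)],np.float32)
    M=cv2.moments(cv2.convexHull(cor)); print(m,"bar seen",ctr(bar),"pred",M["m10"]/M["m00"],M["m01"]/M["m00"],cv2.boundingRect(cor),M["m00"])
    rim=np.array([proj(m,disc-h*n+.032*(np.cos(t)*nx+np.sin(t)*ny)) for t in np.linspace(0,6.28,60) for h in(0,.023)]+list(cor),np.float32)
    M=cv2.moments(cv2.convexHull(rim)); print("   cap seen",ctr(bar|red),"pred",M["m10"]/M["m00"],M["m01"]/M["m00"],cv2.boundingRect(rim),M["m00"])
    J=np.array([proj(m,disc+e)-proj(m,disc) for e in .001*np.eye(3)]).T; print(J)
    if m=="top": print(V[203:214,286:300])
```

```text
scene bar seen (array([258.        , 209.71900826]), array([253, 200,  11,  21, 121], dtype=int32)) pred 257.94921873571604 209.70029598301875 (251, 198, 14, 24) 131.39716817135923
   cap seen (array([257.608, 212.276]), array([245, 200,  26,  25, 500], dtype=int32)) pred 257.481612954181 212.10450417116493 (244, 198, 27, 28) 546.1638080993434
[[ 0.136669    0.37410607 -0.01441038]
 [ 0.23631194 -0.09773006 -0.30566518]]
top bar seen (array([294.44198895, 206.59116022]), array([286, 197,  18,  20, 181], dtype=int32)) pred 294.41735941320457 207.20491778630634 (285, 196, 19, 23) 213.19126300211065
   cap seen (array([293.35614308, 213.29548989]), array([279, 197,  29,  31, 643], dtype=int32)) pred 293.59325652489497 213.1940200499873 (278, 196, 30, 33) 705.916608335916
[[-0.01017984 -0.44146474  0.02781351]
 [-0.43412861  0.00491357 -0.08170843]]
[[187 187 186 188 186 180 195 213 208 206 207 208 211 192]
 [188 188 188 189 175 196 217 208 208 208 209 210 187 128]
 [188 188 188 179 202 223 214 211 209 208 210 185 128 102]
 [190 188 181 172 122  68 140 199 211 209 183 125 102 105]
 [188 198 210 145  53  37  36 179 212 180 125 104 107 106]
 [188 200 246 221 125  58 102 187 169 116 104 106 106 112]
 [177 200 211 225 246 234 216 168 117 105 106 107 111 109]
 [181 201 216 209 209 230 182 114 105 108 109 111 109 113]
 [181 195 211 208 208 211 147 101 106 110 110 110 112 175]
 [189 199 210 207 209 198 136 102 108 108 113 114 112 169]
 [196 211 207 207 210 185 129 106 107 113 116 176 195 192]]
```

Run:
```python
from h import *
Q=quat(-n,capy(-27))
def st(l):
    s=env.get_state(); print(l,round(s["time"],2),"h",((s["tcp_pos"]-disc)@n).round(4),"lat",((s["tcp_pos"]-disc)@nx).round(4),((s["tcp_pos"]-disc)@ny).round(4),"Fn",(s["force"]@n).round(1),"F",s["force"].round(1),"op",round(s["opening"],4),round(s["gripper_force"],1),"q7",s["qpos"][6].round(3))
env.reach(disc+.16*n,Q); st("above")
env.grip(.045); 
print(env.movel(disc+.077*n,velocity=.06,stop_force=8)); st("down")
im,d=camera("top"); cv2.imwrite("pics/pre.png",cv2.resize(im[150:270,230:390],None,fx=4,fy=4))
env.grip(0,f_grip=70); st("grip")
```

```text
above 2.86 h 0.1602 lat -0.0001 0.0013 Fn 0.0 F [-0.1  0.2  0.1] op 0.0857 0.0 q7 -2.305
False
down 4.87 h 0.0774 lat -0.0001 0.0 Fn -0.1 F [ 0.4  0.1 -0.4] op 0.0451 0.0 q7 -2.306
grip 5.3 h 0.0774 lat 0.0 0.0001 Fn 1.6 F [ 0.3 -1.3  1.6] op 0.0125 69.3 q7 -2.306
```

Run:
```python
from h import *
Q=quat(-n,capy(-27))
def st(l):
    s=env.get_state(); print(l,round(s["time"],2),"h",((s["tcp_pos"]-disc)@n).round(4),"lat",((s["tcp_pos"]-disc)@nx).round(4),((s["tcp_pos"]-disc)@ny).round(4),"Fn",(s["force"]@n).round(1),"T",(s["torque"]@n).round(2),"F",s["force"].round(1),"op",round(s["opening"],4),"q7",s["qpos"][6].round(3))
for h in(.0745,.0725,.0713):
    env.movel(disc+h*n,velocity=.02); st(h)
```

```text
0.0745 5.58 h 0.076 lat 0.0001 0.0001 Fn 7.8 T 0.0 F [ 2.9 -0.7  7.5] op 0.0123 q7 -2.306
0.0725 5.83 h 0.0743 lat 0.0001 0.0001 Fn 9.0 T 0.01 F [ 2.9 -1.4  8.8] op 0.0124 q7 -2.306
0.0713 6.08 h 0.0734 lat 0.0002 0.0001 Fn 9.6 T 0.01 F [ 3.5 -1.7  9.1] op 0.0122 q7 -2.306
```

Run:
```python
from h import *
def st(l):
    s=env.get_state(); print(l,round(s["time"],2),"h",((s["tcp_pos"]-disc)@n).round(4),"lat",((s["tcp_pos"]-disc)@nx).round(4),((s["tcp_pos"]-disc)@ny).round(4),"Fn",(s["force"]@n).round(1),"T",(s["torque"]@n).round(2),"F",s["force"].round(1),"op",round(s["opening"],4),"q7",s["qpos"][6].round(3)); return (s["force"]@n),((s["tcp_pos"]-disc)@n)
for h in(.070,.0688,.0676,.0664):
    env.movel(disc+h*n,velocity=.02); F,a=st(h)
    if F>17: break
```

```text
0.07 6.33 h 0.0722 lat 0.0002 0.0002 Fn 10.1 T 0.01 F [ 3.2 -2.3  9.8] op 0.0125 q7 -2.306
0.0688 6.58 h 0.0712 lat 0.0002 0.0001 Fn 12.1 T -0.03 F [ 3.9 -2.4 11.8] op 0.0124 q7 -2.306
0.0676 6.83 h 0.0703 lat 0.0002 0.0001 Fn 11.7 T 0.04 F [ 3.9 -1.3 11.4] op 0.0128 q7 -2.307
0.0664 7.08 h 0.0702 lat 0.0003 0.0001 Fn 16.2 T -0.01 F [ 5.4 -3.5 15.6] op 0.0123 q7 -2.307
```

Run:
```python
from h import *
def st(l):
    s=env.get_state(); print(l,round(s["time"],2),"h",((s["tcp_pos"]-disc)@n).round(4),"lat",((s["tcp_pos"]-disc)@nx).round(4),((s["tcp_pos"]-disc)@ny).round(4),"Fn",(s["force"]@n).round(1),"T",(s["torque"]@n).round(2),"F",s["force"].round(1),"op",round(s["opening"],4),"q7",s["qpos"][6].round(3)); return abs(s["torque"]@n)
for a in(5,12,20,28,36,44,52,56):
    env.movel(disc+.0668*n,velocity=.02,rot=quat(-n,capy(-27+a)))
    if st(a)>1.5: break
```

```text
5 7.33 h 0.0703 lat -0.0001 0.0 Fn 14.0 T 0.04 F [ 6.  -1.9 12.7] op 0.0123 q7 -2.229
12 7.6 h 0.0703 lat -0.0005 -0.0002 Fn 14.5 T 0.07 F [ 7.3 -2.4 12.3] op 0.0124 q7 -2.122
20 7.89 h 0.0703 lat -0.0006 -0.0005 Fn 13.9 T 0.05 F [ 8.2 -1.2 11.2] op 0.0123 q7 -2.0
28 8.18 h 0.0703 lat -0.0007 -0.0006 Fn 13.5 T 0.08 F [ 8.1 -0.7 10.8] op 0.0122 q7 -1.878
36 8.47 h 0.0703 lat -0.0007 -0.0007 Fn 14.5 T 0.06 F [ 8.4 -0.9 11.8] op 0.0122 q7 -1.756
44 8.77 h 0.0703 lat -0.0007 -0.0007 Fn 13.5 T 0.05 F [ 8.5  0.3 10.6] op 0.0121 q7 -1.634
52 9.06 h 0.0703 lat -0.0007 -0.0008 Fn 14.0 T 0.04 F [ 8.8 -1.4 10.8] op 0.0122 q7 -1.512
56 9.31 h 0.0703 lat -0.0006 -0.0009 Fn 13.9 T 0.05 F [ 8.4 -0.9 11. ] op 0.0124 q7 -1.451
```

Turned freely to about 56°. Now I'll draw it out along the axis and look.

Run:
```python
from h import *
def st(l):
    s=env.get_state(); print(l,round(s["time"],2),"h",((s["tcp_pos"]-disc)@n).round(4),"Fn",(s["force"]@n).round(1),"F",s["force"].round(1),"op",round(s["opening"],4))
    return s["force"]@n
print(env.movel(disc+.085*n,velocity=.04,stop_force=35)); f=st("out1")
if f>-12:
    print(env.movel(disc+.13*n,velocity=.06,stop_force=30)); st("out2")
    im,d=camera("scene"); cv2.imwrite("pics/out.png",cv2.resize(im[150:290,180:330],None,fx=4,fy=4))
# next pose check
t=np.array([.553,-.316,0]); z=np.array([0,0,-1.])
for yaw in range(0,180,20):
    y=np.array([np.cos(np.radians(yaw)),np.sin(np.radians(yaw)),0])
    for s in(1,-1):
        q=kin.inverse_kinematics(t+[0,0,.11],quat(z,s*y)); print(yaw,s,None if q is None else q.round(2))
```

```text
False
out1 9.92 h 0.084 Fn -1.3 F [ 0.1  0.5 -1.6] op 0.0123
False
out2 10.82 h 0.1296 Fn -0.5 F [-0.4 -0.4 -0.4] op 0.0122
0 1 [ 0.88  0.73 -0.64  1.75  0.57  0.85 -0.03]
0 -1 [ 0.37  0.64  0.07  1.79 -0.06  0.71 -2.67]
20 1 [ 0.92  0.76 -0.72  1.75  0.63  0.88  0.28]
20 -1 [ 0.44  0.64 -0.02  1.78  0.02  0.72 -2.39]
40 1 [ 0.97  0.79 -0.79  1.74  0.69  0.91  0.58]
40 -1 [ 0.5   0.64 -0.1   1.78  0.09  0.72 -2.1 ]
60 1 [ 1.02  0.82 -0.87  1.74  0.76  0.95  0.89]
60 -1 [ 0.55  0.65 -0.18  1.78  0.16  0.73 -1.81]
80 1 [ 1.05  0.85 -0.93  1.74  0.81  0.99  1.2 ]
80 -1 [ 0.61  0.65 -0.25  1.77  0.23  0.74 -1.51]
100 1 [ 1.09  0.89 -1.    1.74  0.87  1.03  1.51]
100 -1 [ 0.66  0.66 -0.33  1.77  0.29  0.76 -1.22]
120 1 [-0.32  1.13  1.26  1.84 -1.2   1.18 -2.82]
120 -1 [ 0.71  0.68 -0.4   1.76  0.36  0.78 -0.92]
140 1 [-0.15  0.83  0.84  1.83 -0.81  0.87 -2.74]
140 -1 [ 0.77  0.69 -0.48  1.76  0.43  0.8  -0.62]
160 1 [ 0.3   0.65  0.17  1.79 -0.15  0.71 -2.94]
160 -1 [ 0.83  0.71 -0.57  1.75  0.5   0.82 -0.33]
```

View pics/out.png

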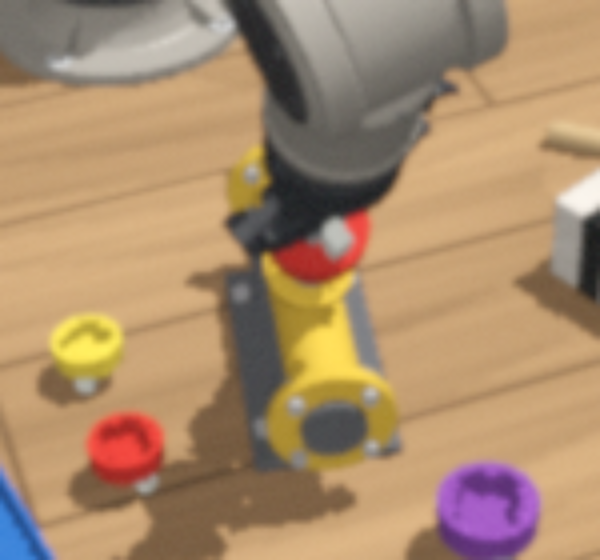

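The picture is ambiguous because the camera looks nearly along the axis: the red cap is at about crop (320,245) under the gripper. I'll check its height by depth.

Run:
```python
from h import *
F=[]
for m in("scene","top"):
    im,d=camera(m); P=cloud(m,d); H,S,V=cv2.split(cv2.cvtColor(im,cv2.COLOR_BGR2HSV))
    q=P-disc; h=q@n; r=np.linalg.norm(q-h[...,None]*n,axis=-1)
    w=(d>0)&((H<8)|(H>170))&(S>120)&(r<.04)&(h>-.06)&(h<.15); print(m,w.sum(),np.percentile(h[w],[5,25,50,75,95]).round(3) if w.any() else "")
for _ in range(6): env.dwell(.05); F.append(env.get_state()["force"])
s=env.get_state(); print(np.mean(F,0),s["opening"],s["gripper_force"],s["time"])
```

```text
scene 172 [0.043 0.051 0.052 0.053 0.061]
top 434 [0.034 0.042 0.052 0.053 0.054]
[ 0.00687173 -0.20611997 -1.51611286] 0.012743569691316781 69.08153414726257 11.2667
```

Run:
```python
from h import *
y=-np.array([np.cos(np.radians(80)),np.sin(np.radians(80)),0]); Q=quat(np.array([0,0,-1.]),y)
p=env.get_state()["tcp_pos"]
env.movel(p+[0.02,0,.05],velocity=.12)
env.reach([.553,-.316,.22],Q)
env.movel([.553,-.316,.125],velocity=.1)
s=env.get_state(); print(s["time"],s["tcp_pos"],s["opening"])
im,d=camera("scene"); cv2.imwrite("pics/pl.png",cv2.resize(im[190:330,80:240],None,fx=4,fy=4))
print(env.movel([.553,-.316,.095],velocity=.02,stop_force=4)); s=env.get_state(); print(s["time"],s["tcp_pos"],s["force"])
```

```text
14.1917 [ 0.55353675 -0.31619885  0.12577389] 0.012531408549078697
True
15.2083 [ 0.55285538 -0.31601385  0.10528033] [-0.55740192  0.01009142  4.73365048]
```

View pics/pl.png

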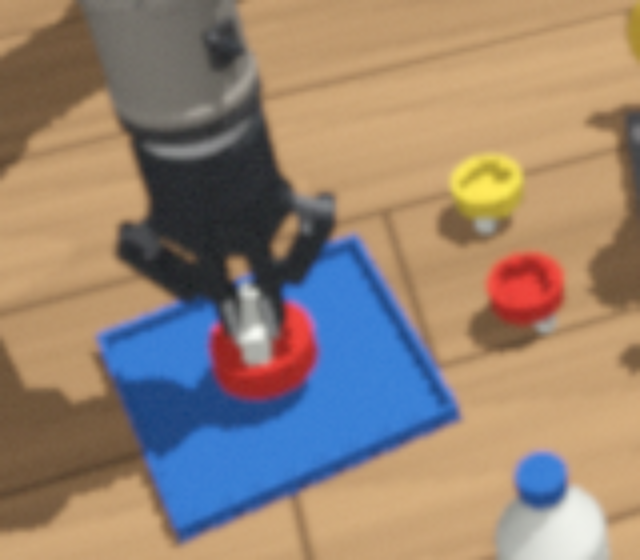

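The cap hangs level over the tray at crop (265,350), and contact came at TCP height 0.1053, where the rim should meet the floor. Releasing now.

Run:
```python
from h import *
env.grip(.04); env.movel([.553,-.316,.25],velocity=.12)
env.dwell(.3); im,d=camera("scene"); P=cloud("scene",d); cv2.imwrite("pics/fin.png",im)
H,S,V=cv2.split(cv2.cvtColor(im,cv2.COLOR_BGR2HSV)); w=(d>0)&((H<8)|(H>170))&(S>150)&(np.linalg.norm(P[...,:2]-[.553,-.316],axis=-1)<.06)
print(w.sum(),np.median(P[w],0),env.get_state()["time"])
```

```text
340 [ 0.56995592 -0.31214926  0.02620189] 17.3083
```

View pics/fin.png

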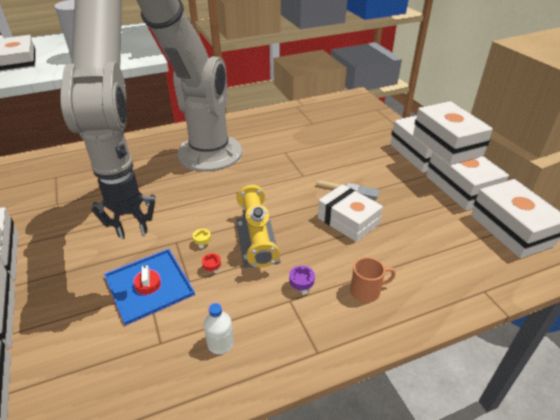

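The cap sits flat in the tray at (147,281) with its bar on top. The neck at (258,213) is open, the gripper is clear and everything else is in its place.

```bash
python3 -c "
from cell import job; print(job.job_done())"
```

```text
the job is handed in; nothing more can be done
None
```

The strainer is open: its red cap is standing on its rim in the blue tray with the grip bar on top and released, the surrounding things look unmoved in the final picture, and the job was handed in at about 17 s.

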